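Flip open the grommet bin

ROBOT

A 7-joint arm with a two-finger parallel gripper is mounted at the origin on the work surface. World frame = base frame: x ahead of the robot, y to its left, z up, the work surface at z = 0. Lengths are in mm, angles in rad, forces in N, time in s.
With the tool pointing down it reaches from about 425 to 1025 mm from the base axis. Payload 3.6 kg.
Tool frame: the origin (TCP) lies on the centre line of the jaws, within the pads' length; the fingertips stand 17 mm ahead of it and the grasp point (between the pads) lies 2 mm behind it (ctrl.tips_ahead is the distance from the TCP to the fingertips, in mm); z points along the fingers, y is the line along which they close (so a half turn about z gives the same grasp; the last joint's range is limited). The gripper opens to 85 mm and grips with 20 to 120 N. Pads are 22 mm wide; open, the fingers measure 114 mm over their backs; the gripper's body (76 mm by 85 mm) begins 54 mm behind the grasp point. The pads swing forward as they close: fully open they stand 13 mm farther back than shut.
Start: joints at [1.188, 0.591, 0.048, 1.609, -0.033, 0.943, -0.034], TCP at [207.178, -694.771, 248.302] pointing down, gripper open.
Joint ranges: [-2.69, 2.69], [-0.47, 2.24], [-1.27, 1.36], [0.19, 2.51], [-1.53, 4.68], [0.08, 2.07], [-3.09, 3.09]. Speed limits (rad/s): [2.57, 2.57, 3.14, 3.14, 3.14, 3.14, 3.14].

INTERFACE

Orientations are given as a unit quaternion [x, y, z, w].
In Python, from workcell import ctrl gives the robot as it stands.
- The arm moves only by the shell command python3 -m crank 'ROWS' [FORCE]. ROWS is JSON, a list of rows, each an object of numbers: "tx", "ty", "tz": the shift along the world's x, y, z in cm; "rx", "ry", "rz": the turn, a rotation vector about the world's x, y, z in degrees; "jaw": the closure in counts, from 0 (fully open) to 255 (shut). In form: [{"tx": .., "ty": .., "tz": .., "rx": .., "ry": .., "rz": .., "jaw": ..}, ...]. A call has 1 to 8 rows; each row shifts and turns the commanded pose from where the row before left it; what a row does not reach is not made up. A row lasts 1/8 s, in which the tool goes at most 62.5 mm and 10.7 degrees, less where a joint would pass 70% of its speed; a pose out of reach is approached as far as the arm can. A call is refused whole if a number of a shift passes 6.25 or a number of a turn 10.7, either way. A call with a gripper value outside its range is refused whole. The fingers move at their own pace and stop on an object; FORCE is the grip in N (left out, the last holds). Time passes only in rows, so rows that do not move let the fingers close. It gives the time, the measured TCP pose, the force, the opening and the grip force at its end, in the units of the state.
- ctrl.read_state(): the state, without advancing time (a new reading comes with each control period).
- ctrl.grab_frame(name): name is "scene" or "top" or "wrist"; returns (picture, depth): 480x640x3 uint8, red, green, blue; 480x640 float32, mm along the optical axis (not along the pixel's ray), 0 where there is no reading.
- ctrl.camera_params(name): a dict with "fx", "fy", "cx", "cy" (pixels), "world_to_cam" (4x4, takes a point from world to camera coordinates). Camera axes: x right, y down, z forward; pixel columns grow to the right and rows downward; lengths in mm; the calibration is good to about 2 mm. The wrist camera is an equidistant fisheye: a pixel r from the principal point sees the ray r / f radians off the axis. A picture is of the moment at which its call begins: read the wrist's pose just before it. camera_params takes no time and is no camera call; for the wrist camera it gives the pose at the moment of the call.
- ctrl.finish_job(): hands the job in; it is judged then, once.
Trained networks look in the newest picture that a camera, given by its name, has taken for a name from the list of things; names that differ only in an ending like _2 or _b are one class to them, and where a whole thing is asked for, a point or a joint stands for the part that bears it (a point fixed in the world has none). Each returns a list of dicts, best first, with "confidence" (0 to 1); they miss things now and then, are a little off and sometimes report something else, mostly with a low value. They report only what shows in the picture. A call takes as long as a camera call.
- ctrl.find_in(camera, thing): "at" ([x, y, z] in mm, in the coordinates of the camera as it stood for that picture, good to about 4 mm: the middle of the surface that is visible of it).
- ctrl.spot_point(camera, thing): "at" ([x, y, z] in mm, in the coordinates of the camera as it stood for that picture, good to about 4 mm: a listed point, or the origin of a listed thing).
The state is a dict: "time": time; "joint_pos": joint angles; "joint_velocities": joint speeds; "joint_torque": joint torques, N m; "ee_pos": TCP position; "eef_rot": TCP orientation; "force": force on the tool from outside, world axes, zero at the start; "wrist_torque": the same for the moment, N m; "gripper_width": finger opening in mm; "gripper_force": force on a finger pad.
Only numpy, scipy, OpenCV 4.12 (cv2) and the standard library are available. Lean on these libraries where they do the work, as an engineer would, in place of code of your own. Each camera call takes 0.05 s, during which the arm holds its last target. There are 200 camera calls.

TASK

Get the grommet bin ready for use: with your fingertips, push its aluminium top lid up and over until it leans back and stays open by itself, then reach in from above and push the clear front flap outward until it drops open onto the bench. Push gently and grip nothing: leave the bin standing where it is, do not lift it, and do not disturb the machine frame, the grip or the caliper. Finish with the hand clear of everything.

Things in the scene. Friction and masses are not known exactly. Their poses are not given: they have to be found in the camera images.
- bin: Clear acrylic bin of black rubber grommets, loose on the bench, about 1 kg. 110 mm deep (x), 140 wide (y); side and back walls 78 high, 4 thick; instead of a front wall it has the flap. Origin: centre of its underside; x points from front (flap) to back (lid hinge), z up. Inside, the heap is up to 28 mm high. Its front faces the robot's right (-y), give or take 0.4 rad.
- lid (a joint): Angle of the bin's aluminium lid (100 g or so): 0 = shut and level, grows as the front edge swings up and back, 1.57 = upright, stop at 2.0 leaning back. Free hinge, almost no friction, no spring: it falls shut before upright and falls open after it; about 0.6 N upward at the lip starts it. The hinge line runs along the bin's y at x = +55 mm, z = 82 mm in the bin's frame. The lid is a plate 4 mm thick, 142 mm wide, that reaches 130 mm from the hinge line.
- lid_lip (a point): Middle of the lid's front edge (moves with the lid): a round bead 8 mm thick along the whole 142 mm edge, 130 mm from the hinge line. Shut, it is 82 mm above the bench and overhangs the bin's front by 20 mm; there is free space below it, so a fingertip can go under it from the front. The point's axes are the lid's: equal to the bin's when shut.
- flap (a joint): Angle of the clear front flap (40 g): 0 = shut, leaning 0.25 rad inward (toward the bin's back), grows as its top swings outward to the front; past 0.25 it is over its balance and falls open by itself to the stop at 1.84, lying flat just above the bench in front of the bin. Free hinge with hardly any friction. Hinge line along the bin's y at x = -51 mm, z = 10 mm in the bin's frame. The flap is 4 mm thick, 126 mm wide, 62 mm from hinge to top edge.
- flap_top (a point): Middle of the flap's top edge (moves with the flap), 62 mm from its hinge line; a grey strip 6 mm thick and 8 mm high runs along it. Shut, it is at x = -36 mm, z = 70 mm in the bin's frame. To be pushed from the inside of the bin, once the lid is open.
- coil_frame_mid (a point): Bystander: bronze coil machine frame, loose, 85 x 50 mm foot, 90 mm high; the point is half-way up.
- grip_mid (a point): Bystander: green anodised aluminium grip standing on end, 25 mm diameter, 56 mm high; the point is half-way up.
- caliper_mid (a point): Bystander: steel dial caliper lying flat, 225 mm long along its x, about 70 mm wide, 14 mm high at the dial; the point is at the middle of its beam, 5 mm up.

How it is judged (in metres and radians):
On the way, in this order (a step that is already met when the one before it is completed fails the run):
1. the lid leans back open by itself, untouched, the flap still shut (value of joint lid above 1.85 rad and value of joint flap below 0.2 rad and contact force between the fingers and bin below 0.05 N), for 0.3 s.
2. the flap has dropped open (value of joint flap above 1.6 rad), for 0.2 s.
At the end, for the whole second after the job is handed in: The lid rests leaning back (over 1.85 rad) and the flap lies dropped open (over 1.6 rad), with the bin upright, at rest on the bench within 40 mm of where it stood, and the bystanders within 25 mm of theirs. The hand's force on the bin and its parts never exceeds 18 N (value of joint lid above 1.85 rad and value of joint flap above 1.6 rad and height (world z) of bin below 0.01 m and distance of bin from where it was at the start of the episode below 0.04 m and angle between bin's own z axis and vertical below 0.1 rad and linear speed of bin below 0.02 m/s and distance of each of coil_frame_mid, grip_mid, caliper_mid from where it was at the start of the episode below 0.025 m); the robot touches nothing.
It fails at once if the bin is lifted or tipped (height (world z) of bin above 0.015 m or angle between bin's own z axis and vertical above 0.2 rad).
It fails at once if the bin is shoved away from its place (over 40 mm) (distance of bin from where it was at the start of the episode above 0.04 m).
It fails at once if the bin, lid or flap is gripped or forced (over 18 N) (contact force between the fingers and bin above 18 N).
It fails at once if a bystander is moved or lifted (over 25 mm) (distance of any of coil_frame_mid, grip_mid, caliper_mid from where it was at the start of the episode above 0.025 m).
It also fails if it takes over 58 s, if anything falls off the work surface, if the arm or the gripper's body presses on something with over 40 N, if the wrist force passes 120 N, or if a joint passes its speed limit or range.

## Working session

There is one attempt and no reset: what is moved stays moved. The work goes in short steps, Python scripts to look and compute and a shell command to move; the robot and the scene stay as the last step left them, time stands still between calls to the robot, and variables do not carry over. Pictures are saved under pics/ and viewed, at most 10 in all, crops included, and the job is handed in when it is done.

```bash
mkdir -p pics; ls; cat > h.py <<'E'
from workcell import ctrl
import numpy as np, cv2
def spots(cam, names, fn='spot_point'):
    P=ctrl.camera_params(cam); ctrl_img=ctrl.grab_frame(cam)
    Ti=np.linalg.inv(np.array(P['world_to_cam']))
    for n in names:
        try: r=getattr(ctrl,fn)(cam,n)
        except Exception as e: print(n,e); continue
        for d in r[:2]:
            p=Ti@np.r_[d['at'],1]; print(cam,n,round(d['confidence'],2),p[:3].round(0))
    return ctrl_img
E
python3 - <<'E'
from h import *
N=['bin','lid_lip','flap_top','coil_frame_mid','grip_mid','caliper_mid']
for c in ['scene','top','wrist']:
    im,d=spots(c,N)
    cv2.imwrite(f'pics/{c}0.png',im[:,:,::-1])
s=ctrl.read_state();print(s)
E
```

```text
pics
scene bin 0.92 [614.  25.   2.]
scene lid_lip 0.61 [635. -44.  85.]
scene coil_frame_mid 0.77 [477.  11.  41.]
scene grip_mid 0.55 [795. 102.  31.]
scene caliper_mid 0.66 [502. 219.   7.]
top bin 0.91 [614.  29.   2.]
top lid_lip 0.67 [630. -47.  80.]
top flap_top 0.6 [630. -45.  80.]
top coil_frame_mid 0.93 [476.   6.  38.]
top grip_mid 0.92 [793. 101.  27.]
top caliper_mid 0.62 [502. 220.   2.]
{'time': 1.05, 'joint_pos': array([ 1.18750764,  0.59120928,  0.04840952,  1.60848342, -0.03329502,
        0.94268616, -0.03371178]), 'joint_velocities': array([ 0.00045559, -0.00178558, -0.0002503 , -0.00027402, -0.00172276,
        0.00121208,  0.00044413]), 'joint_torque': array([ 8.21690628e-04, -5.48659980e+01,  1.54607065e+00, -1.98544085e+01,
        9.25290689e-03,  1.46497332e-03, -3.06659828e-06]), 'ee_pos': array([ 207.17064649, -694.78707071,  248.30223553]), 'eef_rot': array([ 9.89519960e-01,  1.44396150e-01, -1.56731283e-05,  1.32069905e-05]), 'force': array([ 0.1838555 , -0.23292724,  0.138009  ]), 'wrist_torque': array([-0.03325601, -0.03552969,  0.02698943]), 'gripper_force': 0.0, 'gripper_width': 85.49152132118734}
```

View pics/scene0.png

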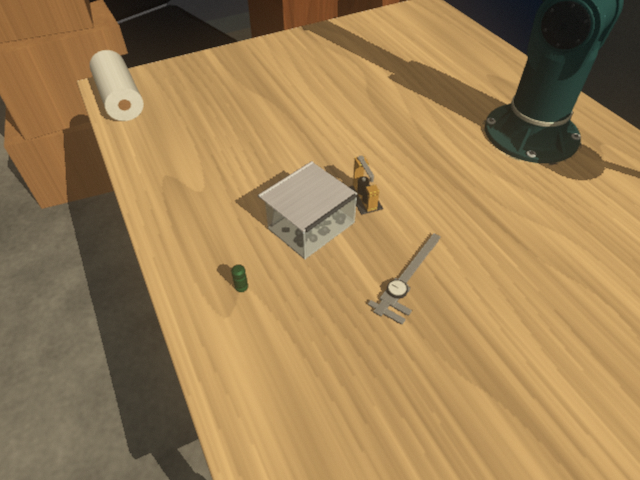

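View pics/top0.png

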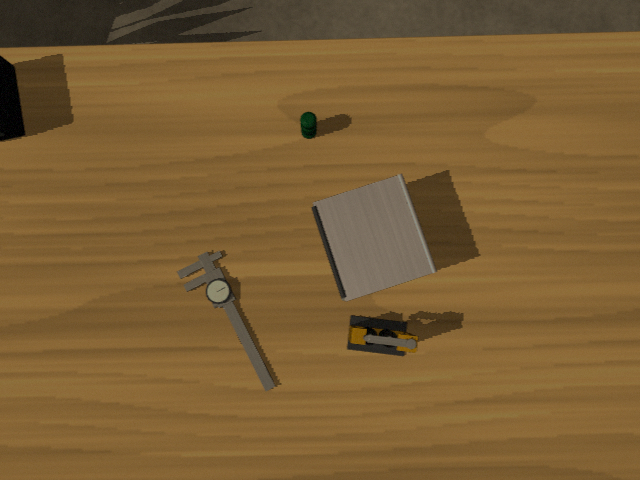

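```bash
python3 - <<'E'
from h import *
# lid plate from top depth: points at z 76..92 near the bin
P=ctrl.camera_params('top');im,d=ctrl.grab_frame('top')
v,u=np.mgrid[0:480,0:640]; c=np.stack([(u-P['cx'])/P['fx']*d,(v-P['cy'])/P['fy']*d,d,np.ones_like(d)],-1)
w=(c@np.linalg.inv(P['world_to_cam']).T)[...,:3]
m=(d>0)&(abs(w[...,2]-84)<9)&(np.hypot(w[...,0]-614,w[...,1]-27)<140)&(w[...,0]>530)
m=cv2.morphologyEx(m.astype('uint8'),cv2.MORPH_OPEN,np.ones((3,3)))>0
p=w[m];print(len(p),p[:,2].mean())
r=cv2.minAreaRect(p[:,:2].astype('float32'));print(r,cv2.boxPoints(r))
E
```

```text
10187 83.07271808136788
((613.7481079101562, 18.32036590576172), (141.97940063476562, 134.26266479492188), 16.896732330322266) [[526.31146   61.920662]
 [565.33453  -66.545906]
 [701.18475  -25.27993 ]
 [662.1617   103.18664 ]]
```

```bash
python3 -m crank '[{"tx":2.8,"ty":3.7,"jaw":255},{"tx":2.8,"ty":3.7,"jaw":255},{"tx":2.8,"ty":3.7,"jaw":255},{"tx":2.8,"ty":3.7,"jaw":255},{"tx":2.8,"ty":3.7,"jaw":255},{"tx":2.8,"ty":3.7,"jaw":255},{"tx":2.8,"ty":3.7,"jaw":255},{"tx":2.8,"ty":3.7,"jaw":255}]' 20
```

```text
$[0]: bad value
```

```bash
python3 -m crank '[{"tx":2.8,"ty":3.2,"rx":8.6,"ry":2.6,"jaw":255},{"tx":2.8,"ty":3.2,"rx":8.6,"ry":2.6,"jaw":255},{"tx":2.8,"ty":3.2,"rx":8.6,"ry":2.6,"jaw":255},{"tx":2.8,"ty":3.2,"rx":8.6,"ry":2.6,"jaw":255},{"tx":2.8,"ty":3.2,"rx":8.6,"ry":2.6,"jaw":255},{"tx":2.8,"ty":2.8,"jaw":255},{"tx":2.8,"ty":2.8,"jaw":255},{"jaw":255}]'
```

```text
$[0]: bad value
```

```bash
python3 -m crank '[{"tx":2.8,"ty":3.7,"tz":0,"rx":0,"ry":0,"rz":0,"jaw":255},{"tx":2.8,"ty":3.7,"tz":0,"rx":0,"ry":0,"rz":0,"jaw":255},{"tx":2.8,"ty":3.7,"tz":0,"rx":0,"ry":0,"rz":0,"jaw":255},{"tx":2.8,"ty":3.7,"tz":0,"rx":0,"ry":0,"rz":0,"jaw":255},{"tx":2.8,"ty":3.7,"tz":0,"rx":0,"ry":0,"rz":0,"jaw":255},{"tx":2.8,"ty":3.7,"tz":0,"rx":0,"ry":0,"rz":0,"jaw":255},{"tx":2.8,"ty":3.7,"tz":0,"rx":0,"ry":0,"rz":0,"jaw":255},{"tx":2.8,"ty":3.7,"tz":0,"rx":0,"ry":0,"rz":0,"jaw":255}]' 20
```

```text
time: 2.1
ee_pos: [432.1, -397.7, 248.6]
eef_rot: [0.99, 0.144, 0.0, 0.0]
force: [0.2, -0.2, -0.3]
gripper_width: -0.1
gripper_force: 0.0
```

```bash
python3 -m crank '[{"tx":2.8,"ty":3.2,"tz":0,"rx":8.6,"ry":2.6,"rz":0,"jaw":255},{"tx":2.8,"ty":3.2,"tz":0,"rx":8.6,"ry":2.6,"rz":0,"jaw":255},{"tx":2.8,"ty":3.2,"tz":0,"rx":8.6,"ry":2.6,"rz":0,"jaw":255},{"tx":2.8,"ty":3.2,"tz":0,"rx":8.6,"ry":2.6,"rz":0,"jaw":255},{"tx":2.8,"ty":3.2,"tz":0,"rx":8.6,"ry":2.6,"rz":0,"jaw":255},{"tx":2.8,"ty":2.8,"tz":0,"rx":0,"ry":0,"rz":0,"jaw":255},{"tx":2.8,"ty":2.8,"tz":0,"rx":0,"ry":0,"rz":0,"jaw":255},{"tx":0,"ty":0,"tz":0,"rx":0,"ry":0,"rz":0,"jaw":255}]'
python3 - <<'E'
from h import *
from scipy.spatial.transform import Rotation as R
s=ctrl.read_state();print(R.from_quat(s['eef_rot']).as_matrix().round(2),s['joint_pos'].round(2))
im,d=ctrl.grab_frame('wrist');cv2.imwrite('pics/w1.png',im[:,:,::-1])
E
```

```text
time: 3.1
ee_pos: [629.4, -178.1, 248.7]
eef_rot: [0.913, 0.137, -0.056, -0.379]
force: [0.3, -0.1, -0.1]
gripper_width: -0.1
gripper_force: 0.0
[[ 0.96  0.21 -0.21]
 [ 0.29 -0.68  0.68]
 [ 0.   -0.71 -0.71]] [ 0.56  0.76 -0.21  1.5  -0.45  1.44 -0.71]
```

```bash
python3 - <<'E'
from h import *
spots('wrist',['bin','lid_lip','flap_top'])
E
```

```text
wrist bin 0.77 [609.  32.   1.]
wrist lid_lip 0.82 [635. -43.  79.]
wrist flap_top 0.39 [636. -43.  82.]
wrist flap_top 0.17 [611.  30.  -1.]
```

View pics/w1.png

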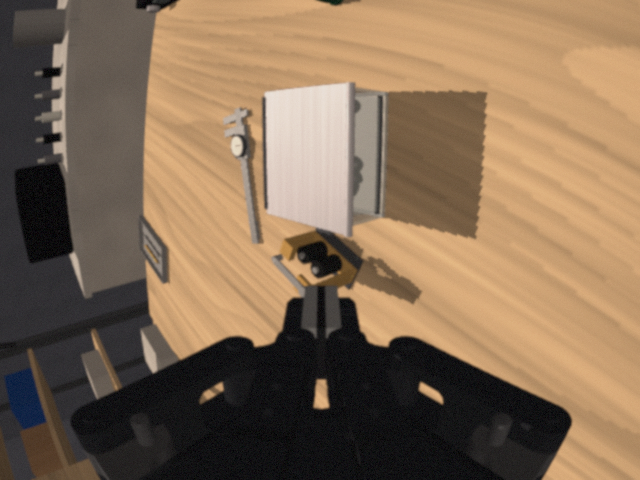

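```bash
python3 -m crank '[{"tx":0.5,"ty":1.9,"tz":-2.3,"rx":0,"ry":0,"rz":0,"jaw":255},{"tx":0.5,"ty":1.9,"tz":-2.3,"rx":0,"ry":0,"rz":0,"jaw":255},{"tx":0.5,"ty":1.9,"tz":-2.3,"rx":0,"ry":0,"rz":0,"jaw":255},{"tx":0.5,"ty":1.9,"tz":-2.3,"rx":0,"ry":0,"rz":0,"jaw":255},{"tx":0,"ty":0,"tz":-2.3,"rx":0,"ry":0,"rz":0,"jaw":255},{"tx":0,"ty":0,"tz":-2.3,"rx":0,"ry":0,"rz":0,"jaw":255},{"tx":0,"ty":0,"tz":-2.3,"rx":0,"ry":0,"rz":0,"jaw":255},{"tx":0,"ty":0,"tz":-2.3,"rx":0,"ry":0,"rz":0,"jaw":255}]'
```

```text
time: 4.35
ee_pos: [647.0, -108.0, 62.6]
eef_rot: [0.915, 0.133, -0.056, -0.378]
force: [0.8, -0.2, 0.6]
gripper_width: -0.0
gripper_force: 0.0
```

```bash
python3 -m crank '[{"tx":-0.4,"ty":1.2,"tz":0,"rx":0,"ry":0,"rz":0,"jaw":255},{"tx":-0.4,"ty":1.2,"tz":0,"rx":0,"ry":0,"rz":0,"jaw":255},{"tx":-0.4,"ty":1.2,"tz":0,"rx":0,"ry":0,"rz":0,"jaw":255},{"tx":-0.3,"ty":1.2,"tz":0,"rx":0,"ry":0,"rz":0,"jaw":255},{"tx":0,"ty":0,"tz":0,"rx":0,"ry":0,"rz":0,"jaw":255}]'
python3 - <<'E'
from h import *
im,d=ctrl.grab_frame('wrist');cv2.imwrite('pics/w2.png',im[:,:,::-1])
E
```

```text
time: 4.97
ee_pos: [632.0, -56.6, 65.2]
eef_rot: [0.914, 0.135, -0.057, -0.378]
force: [-0.5, 0.5, -0.4]
gripper_width: 0.2
gripper_force: 0.0
```

View pics/w2.png

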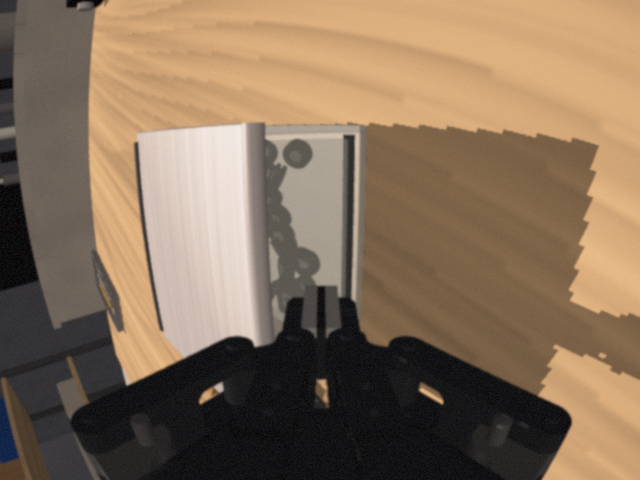

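```bash
python3 -m crank '[{"tx":-0.1,"ty":0.5,"tz":1.5,"rx":0,"ry":0,"rz":0,"jaw":255},{"tx":-0.2,"ty":0.5,"tz":1.5,"rx":0,"ry":0,"rz":0,"jaw":255},{"tx":-0.1,"ty":0.5,"tz":1.5,"rx":0,"ry":0,"rz":0,"jaw":255},{"tx":-0.2,"ty":0.7,"tz":1.3,"rx":0,"ry":0,"rz":0,"jaw":255},{"tx":-0.2,"ty":0.7,"tz":1.3,"rx":0,"ry":0,"rz":0,"jaw":255},{"tx":-0.2,"ty":0.7,"tz":1.3,"rx":0,"ry":0,"rz":0,"jaw":255},{"tx":-0.2,"ty":0.7,"tz":1.3,"rx":0,"ry":0,"rz":0,"jaw":255},{"tx":0,"ty":0,"tz":0,"rx":0,"ry":0,"rz":0,"jaw":255}]'
python3 - <<'E'
from h import *
im,d=spots('top',['bin','lid_lip']);im,d=ctrl.grab_frame('scene');spots('scene',['bin','lid_lip'])
cv2.imwrite('pics/s3.png',cv2.resize(im[100:340,160:480],None,fx=2,fy=2)[:,:,::-1])
E
```

```text
time: 6.02
ee_pos: [620.5, -14.6, 162.7]
eef_rot: [0.914, 0.134, -0.056, -0.378]
force: [1.3, -0.8, 0.0]
gripper_width: -0.5
gripper_force: 0.2
top bin 0.82 [612.  29.   2.]
top lid_lip 0.84 [616.  -7. 177.]
scene bin 0.6 [613.  26.   7.]
scene lid_lip 0.65 [624.  -4. 175.]
```

View pics/s3.png

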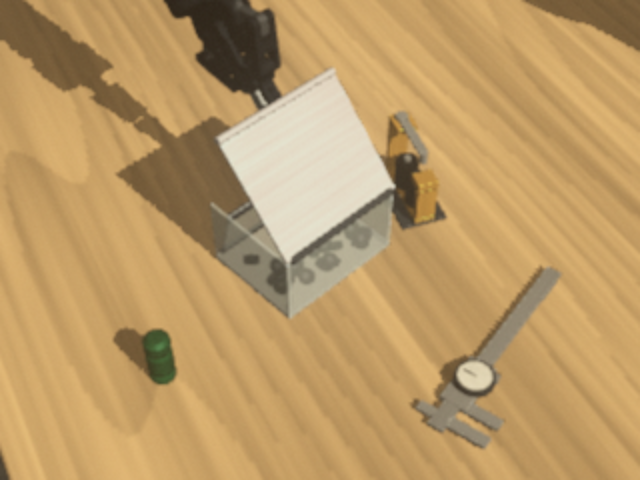

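```bash
python3 -m crank '[{"tx":-0.3,"ty":0.9,"tz":0.9,"rx":0,"ry":0,"rz":0,"jaw":255},{"tx":-0.3,"ty":0.9,"tz":0.9,"rx":0,"ry":0,"rz":0,"jaw":255},{"tx":-0.2,"ty":0.9,"tz":0.8,"rx":0,"ry":0,"rz":0,"jaw":255},{"tx":-0.3,"ty":1.1,"tz":0.5,"rx":0,"ry":0,"rz":0,"jaw":255},{"tx":-0.3,"ty":1.1,"tz":0.4,"rx":0,"ry":0,"rz":0,"jaw":255},{"tx":-0.4,"ty":1.1,"tz":0.4,"rx":0,"ry":0,"rz":0,"jaw":255},{"tx":-0.3,"ty":1.0,"tz":0.4,"rx":0,"ry":0,"rz":0,"jaw":255},{"tx":0,"ty":0,"tz":0,"rx":0,"ry":0,"rz":0,"jaw":255}]'
python3 -m crank '[{"tx":-0.2,"ty":0.7,"tz":0.1,"rx":0,"ry":0,"rz":0,"jaw":255},{"tx":-0.2,"ty":0.7,"tz":0.1,"rx":0,"ry":0,"rz":0,"jaw":255},{"tx":-0.2,"ty":0.7,"tz":0,"rx":0,"ry":0,"rz":0,"jaw":255},{"tx":-0.2,"ty":0.7,"tz":0,"rx":0,"ry":0,"rz":0,"jaw":255},{"tx":0,"ty":0,"tz":0,"rx":0,"ry":0,"rz":0,"jaw":255},{"tx":0,"ty":0,"tz":0,"rx":0,"ry":0,"rz":0,"jaw":255},{"tx":0,"ty":0,"tz":0,"rx":0,"ry":0,"rz":0,"jaw":255}]'
python3 - <<'E'
from h import *
spots('top',['bin','lid_lip']);im,d=ctrl.grab_frame('scene');spots('scene',['bin','lid_lip'])
cv2.imwrite('pics/s4.png',cv2.resize(im[100:340,160:480],None,fx=2,fy=2)[:,:,::-1])
E
```

```text
time: 7.38
ee_pos: [598.8, 55.7, 204.9]
eef_rot: [0.914, 0.134, -0.057, -0.378]
force: [0.9, 0.6, -0.5]
gripper_width: 0.1
gripper_force: 0.0
time: 8.25
ee_pos: [591.4, 81.8, 206.2]
eef_rot: [0.915, 0.133, -0.056, -0.378]
force: [0.3, 0.2, 0.6]
gripper_width: 0.1
gripper_force: 0.0
top bin 0.77 [611.  24.  -1.]
top lid_lip 0.68 [576. 130. 200.]
scene bin 0.68 [581. 129. 200.]
scene bin 0.62 [611.  27.   2.]
scene lid_lip 0.82 [581. 131. 203.]
```

View pics/s4.png

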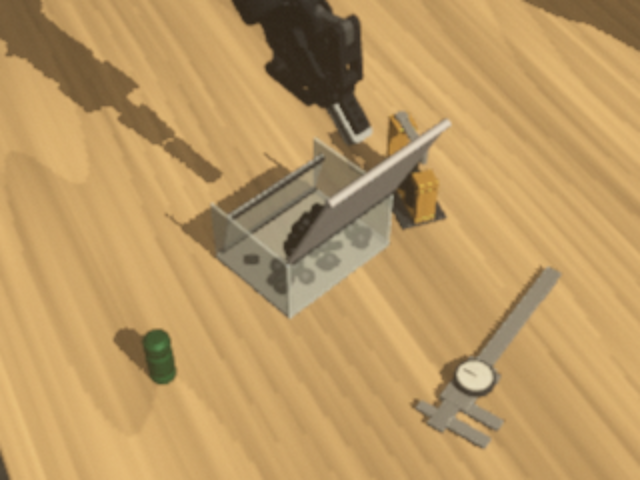

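```bash
python3 -m crank '[{"tx":0.35,"ty":-1.15,"tz":0,"rx":-8.6,"ry":-2.6,"rz":0,"jaw":255},{"tx":0.35,"ty":-1.15,"tz":0,"rx":-8.6,"ry":-2.6,"rz":0,"jaw":255},{"tx":0.35,"ty":-1.15,"tz":0,"rx":-8.6,"ry":-2.6,"rz":0,"jaw":255},{"tx":0.35,"ty":-1.15,"tz":0,"rx":-8.6,"ry":-2.6,"rz":0,"jaw":255},{"tx":0.35,"ty":-1.15,"tz":0,"rx":-8.6,"ry":-2.6,"rz":0,"jaw":255},{"tx":0,"ty":0,"tz":0,"rx":0,"ry":0,"rz":0,"jaw":255},{"tx":0,"ty":0,"tz":0,"rx":0,"ry":0,"rz":0,"jaw":255}]'
python3 - <<'E'
from h import *
im,d=spots('wrist',['bin','lid_lip','flap_top']);cv2.imwrite('pics/w5.png',im[:,:,::-1])
E
```

```text
time: 9.48
ee_pos: [608.5, 24.3, 206.2]
eef_rot: [0.99, 0.144, -0.0, -0.001]
force: [0.3, -0.7, 0.4]
gripper_width: 0.0
gripper_force: 0.0
wrist bin 0.9 [616.  32.  -2.]
wrist lid_lip 0.76 [585. 131. 202.]
wrist flap_top 0.78 [625.  -6.  69.]
wrist flap_top 0.7 [613.  30.  -3.]
```

View pics/w5.png

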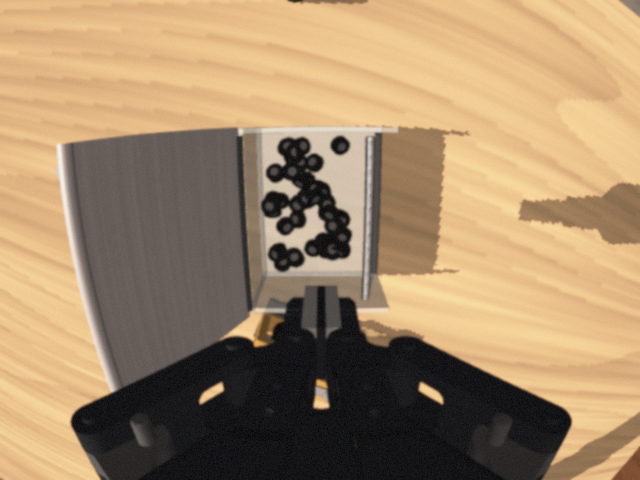

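```bash
python3 -m crank '[{"tx":-0.1,"ty":0.4,"tz":-2.5,"rx":0,"ry":0,"rz":0,"jaw":255},{"tx":0,"ty":0,"tz":-2.5,"rx":0,"ry":0,"rz":0,"jaw":255},{"tx":0,"ty":0,"tz":-2.5,"rx":0,"ry":0,"rz":0,"jaw":255},{"tx":0,"ty":0,"tz":-2,"rx":0,"ry":0,"rz":0,"jaw":255},{"tx":0,"ty":0,"tz":-1.5,"rx":0,"ry":0,"rz":0,"jaw":255},{"tx":0,"ty":0,"tz":-1.4,"rx":0,"ry":0,"rz":0,"jaw":255},{"tx":0,"ty":0,"tz":-1,"rx":0,"ry":0,"rz":0,"jaw":255},{"tx":0,"ty":0,"tz":0,"rx":0,"ry":0,"rz":0,"jaw":255}]'
```

```text
time: 10.68
ee_pos: [607.3, 28.7, 71.7]
eef_rot: [0.99, 0.144, -0.001, -0.0]
force: [-0.0, -0.3, 0.8]
gripper_width: -0.2
gripper_force: 0.0
```

```bash
python3 -m crank '[{"tx":0.2,"ty":-0.8,"tz":0,"rx":0,"ry":0,"rz":0,"jaw":255},{"tx":0.2,"ty":-0.8,"tz":0,"rx":0,"ry":0,"rz":0,"jaw":255},{"tx":0.2,"ty":-0.8,"tz":0,"rx":0,"ry":0,"rz":0,"jaw":255},{"tx":0.2,"ty":-0.7,"tz":0,"rx":0,"ry":0,"rz":0,"jaw":255},{"tx":0.3,"ty":-0.8,"tz":0,"rx":0,"ry":0,"rz":0,"jaw":255},{"tx":0.2,"ty":-0.8,"tz":0,"rx":0,"ry":0,"rz":0,"jaw":255},{"tx":0,"ty":0,"tz":0,"rx":0,"ry":0,"rz":0,"jaw":255},{"tx":0,"ty":0,"tz":0,"rx":0,"ry":0,"rz":0,"jaw":255}]'
python3 - <<'E'
from h import *
im,d=spots('wrist',['bin','lid_lip','flap_top']);cv2.imwrite('pics/w6.png',im[:,:,::-1])
E
```

```text
time: 11.68
ee_pos: [620.6, -18.0, 72.2]
eef_rot: [0.99, 0.145, -0.0, -0.0]
force: [-0.5, 0.2, -0.4]
gripper_width: -0.2
gripper_force: 0.0
wrist bin 0.82 [613.  29.  -2.]
wrist flap_top 0.98 [646. -80.  24.]
```

View pics/w6.png

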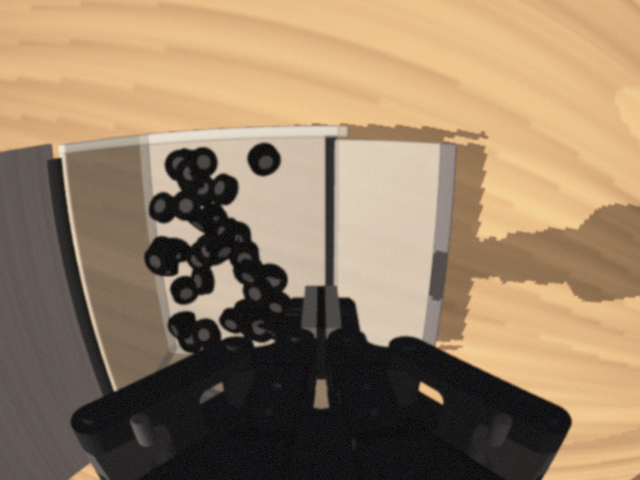

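The flap has swung out past its balance: its strip is at about column 440. I'm withdrawing straight up and then checking.

```bash
python3 -m crank '[{"tx":0,"ty":0,"tz":1.5,"rx":0,"ry":0,"rz":0,"jaw":255},{"tx":0,"ty":0,"tz":3,"rx":0,"ry":0,"rz":0,"jaw":255},{"tx":0,"ty":0,"tz":4,"rx":0,"ry":0,"rz":0,"jaw":255},{"tx":0.5,"ty":-1.5,"tz":4,"rx":0,"ry":0,"rz":0,"jaw":255},{"tx":1,"ty":-3,"tz":4,"rx":0,"ry":0,"rz":0,"jaw":255},{"tx":1,"ty":-3,"tz":3,"rx":0,"ry":0,"rz":0,"jaw":255},{"tx":1,"ty":-3,"tz":0,"rx":0,"ry":0,"rz":0,"jaw":255},{"tx":0,"ty":0,"tz":0,"rx":0,"ry":0,"rz":0,"jaw":255}]'
python3 -m crank '[{"tx":0,"ty":0,"tz":0,"rx":0,"ry":0,"rz":0,"jaw":255},{"tx":0,"ty":0,"tz":0,"rx":0,"ry":0,"rz":0,"jaw":255},{"tx":0,"ty":0,"tz":0,"rx":0,"ry":0,"rz":0,"jaw":255},{"tx":0,"ty":0,"tz":0,"rx":0,"ry":0,"rz":0,"jaw":255}]'
python3 - <<'E'
from h import *
N=['bin','lid_lip','flap_top','coil_frame_mid','grip_mid','caliper_mid']
spots('top',N);spots('wrist',N[:3]);im,d=spots('scene',N)
cv2.imwrite('pics/s7.png',cv2.resize(im[100:340,160:480],None,fx=2,fy=2)[:,:,::-1])
E
```

```text
time: 12.88
ee_pos: [655.9, -127.3, 269.0]
eef_rot: [0.99, 0.142, 0.001, 0.001]
force: [-0.5, -0.4, -0.1]
gripper_width: -0.0
gripper_force: 0.0
time: 13.38
ee_pos: [655.6, -122.6, 267.1]
eef_rot: [0.989, 0.145, -0.0, -0.0]
force: [-0.4, -0.4, 1.0]
gripper_width: 0.1
gripper_force: 0.0
top bin 0.68 [613.  26.   4.]
top bin 0.17 [643. -81.   9.]
top flap_top 0.81 [643. -82.   5.]
top coil_frame_mid 0.9 [477.   4.  38.]
top grip_mid 0.82 [797. 103.  26.]
top caliper_mid 0.71 [501. 220.  -0.]
wrist bin 0.69 [613.  30.  -2.]
wrist flap_top 0.61 [647. -83.   6.]
scene bin 0.66 [613.  28.   3.]
scene lid_lip 0.83 [581. 132. 201.]
scene flap_top 0.7 [643. -83.   8.]
scene coil_frame_mid 0.72 [476.   9.  44.]
scene grip_mid 0.6 [793. 100.  29.]
scene caliper_mid 0.97 [500. 219.   6.]
```

View pics/s7.png

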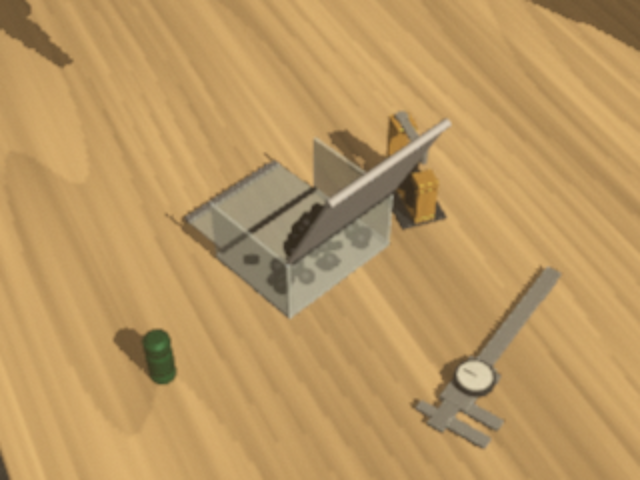

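The lid is leaning back, the flap is flat in front of the bin, nothing else has moved and the hand is clear.

```bash
python3 -c "from workcell import ctrl; print(ctrl.finish_job())"
```

```text
the job is handed in; nothing more can be done
None
```

The job is handed in (no verdict came back): the last check showed the lid leaning back open, the flap lying flat in front of the bin, the bin and bystanders in place to within a few mm, and the hand clear.

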